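Open the sprung flask cradle and hold the flask pressed home in its ring

ROBOT

A 6-joint arm with a two-finger parallel gripper is mounted at the origin on a cart in front of the work surface, level with it; the furniture and walls round the work are solid. World frame = base frame: x ahead of the robot, y to its left, z up, the work surface at z = 0. Lengths are in m, angles in rad, forces in N, time in s.
With the tool pointing down it reaches from about 0.15 to 0.775 m from the base axis. Payload 6.1 kg.
Tool frame: the origin (TCP) lies midway between the tips of the shut fingers; the grasp point (between the pads) lies 19 mm behind it; z points along the fingers, y is the line along which they close (so a half turn about z gives the same grasp; the last joint's range is limited). The gripper opens to 85 mm and grips with 20 to 120 N. Pads are 22 mm wide; open, the fingers measure 114 mm over their backs; the gripper's body (76 mm by 85 mm) begins 54 mm behind the grasp point. The pads swing forward as they close: fully open they stand 13 mm farther back than shut.
Start: joints at [1.27, 0.126, -0.04, 1.405, 0, 1.571], TCP at [0.156, 0.501, 0.231] pointing down, gripper open.
Joint ranges: [-2.72, 2.72], [-0.95, 1.95], [-1.27, 1.35], [-1.78, 2.02], [-1.46, 1.47], [-3.14, 3.14]. Speed limits (rad/s): [2.39, 2.39, 3.01, 3.14, 3.14, 3.14].

INTERFACE

Orientations are given as a 3x3 rotation matrix whose columns are the frame's x, y, z axes.
In Python, from workcell import r, viewer gives the robot as it stands. Calls block until the motion is done:
- r.movep(position, orientation): joint-space move of the TCP to a pose.
- r.move_l(position, rot=None, velocity=0.15, f_stop=None): straight line of the TCP; rot=None keeps the orientation; velocity is the mean speed in m/s. With f_stop (N) it stops when the force on the tool has changed by that much, and returns True; else False.
- r.movej(angles): joint-space move.
- r.move_gripper(opening, grasp_force=None): finger opening in m; grasp_force is the grip in N (None keeps the last); returns when the fingers have stopped.
- r.sleep(seconds).
- r.solve_ik(position, orientation): joint angles nearest the present ones, or None.
- r.sense(): the state.
- viewer.grab_frame(name): name is "scene" or "top" or "wrist"; returns a dict with "color" (480x640x3 uint8, red, green, blue), "camera_matrix" (3x3 intrinsics, pixels), "position" and "orientation" of the camera in the world; the wrist camera has in their place "T_tool_cam" (4x4, takes a point from camera to tool coordinates, whose origin is the TCP and whose axes are the flange's). Camera axes: x right, y down, z forward; pixel columns grow to the right and rows downward; lengths in m; the calibration is good to about 2 mm. A picture is of the moment at which its call begins: read the wrist's pose just before it. There is no depth.
A pose or a line that the arm cannot do raises r.Unreachable and nothing moves.
- r.job_done(): hands the job in; it is judged then, once.
The state is a dict: "time": time; "joint_positions": joint angles; "joint_velocities": joint speeds; "joint_efforts": joint torques, N m; "tcp_pos": TCP position; "ee_rot": TCP orientation; "ft_force": force on the tool from outside, world axes, zero at the start; "wrist_torque": the same for the moment, N m; "width": finger opening in m; "grasp_force": force on a finger pad.
Only numpy, scipy, OpenCV 4.12 (cv2) and the standard library are available. Lean on these libraries where they do the work, as an engineer would, in place of code of your own. Each camera call takes 0.05 s, during which the arm holds its last target. There are 200 camera calls.

TASK

Flip the blue cover leaf of the sprung cradle right over on its hinge until it lies open with its white inner face up, then lift the amber round-bottomed flask out of its cork ring. Set the flask upright in the cradle's yellow ring, press the flask itself (not the ring) straight down, firmly but without violence, until the ring is down at or close to its stop, and finish while still holding it in the fingers, pressed down there, ready for a colleague to close the clamp. Leave the beaker, the wash bottle and the glass jar standing where they are.

Things in the scene. Friction and masses are not known exactly. Their poses are not given: they have to be found in the camera images.
- cradle: Sprung ring cradle, bolted to the bench: grey base plate 122 x 122 x 10 mm with three steel guide posts with springs and two hinge lugs. Origin: centre of the plate's underside, on the bench; z up. The ring's axis goes up through the origin. The hinge lugs stand at its -y side; the open leaf lies out to -y.
- leaf_hinge (a point): Middle of the cover leaf's hinge axis, in the cradle frame at (0, -52, 66) mm. The axis runs along the cradle's x axis.
- leaf (a joint): Hinge angle of the flat cover leaf (blue outside, white with a green circle inside; 86 mm wide along the hinge, 82 mm long, 6 mm thick). 0 = shut, level over the ring with its free edge to the cradle's +y; grows as it swings up and over; 3.14 = lying open, level, on the -y side (hard stop). A stiff hinge (about 0.11 N m of friction) leaves it where it is let go; it may start a little open.
- leaf_tab (a point): Centre of the orange pinch knob at the free end of the leaf's tab: a disc 18 mm in diameter, 14 mm thick, flat faces looking along the hinge axis, in the leaf's mid-plane, 118 mm from the hinge axis, 28 mm beyond the leaf's edge (tab 12 mm wide). Pinched on its flat faces it can turn between the finger pads along the arc. 66 mm above the bench when shut.
- ring (a joint): How far the yellow spring ring is pushed down (m): 0 = up, 0.024 = on its stop. Spring: about 4.6 N to start it moving, rising 0.42 N per mm to about 15 N at the stop. The flask's weight alone does not move it.
- seat (a point): Centre of the yellow ring's top face, moving with the ring. Ring: 72 mm outside, 48 mm inside diameter, 8 mm thick; top face 58 mm above the bench when up. A flask seated in it has its lowest point 11 mm below this point.
- flask: Amber round-bottomed glass flask, 118 mm tall, about 0.15 kg: bulb 64 mm wide (centre 32 mm up), straight neck 24 mm wide from 64 to 104 mm up, lip 29 mm wide at 105 to 108 mm, black stopper 25 mm wide to the top. Origin: lowest point of the bulb; z along the neck. Starts upright in the cork ring, origin 14 mm above the bench. Bears 60 N of pressing at most.
- cork_ring: Cork flask stand, fixed to the bench: ring 90 mm outside, 48 mm inside diameter, 25 mm high. Origin: centre of its underside.
- beaker: Bystander: clear glass beaker, 52 mm wide and 70 mm tall, upright. Origin: centre of its underside.
- wash_bottle: Bystander: small wash bottle with a red cap and a bent spout, body 64 mm wide, 196 mm tall, spout reaching 108 mm. Origin: centre of its underside.
- jar: Bystander: open round glass jar, 75 mm wide and 54 mm tall. Origin: centre of its underside.
Things that resemble listed ones, but are neither listed nor needed, are in the scene too. What is meant by the flask is not turquoise, and is the larger of those in its own colour.

How it is judged:
On the way, in this order (a step that is already met when the one before it is completed fails the run):
1. the leaf lies open (value of joint leaf above 2.9 rad), for 0.2 s.
2. the flask is lifted out of the cork ring in the fingers (height (world z) of flask above 0.035 m and contact force between the fingers and flask above 1 N and contact force between flask and cork_ring below 0.1 N), for 0.2 s.
3. the flask sits in the ring (horizontal distance between flask and seat below 0.008 m and z of flask in the frame of seat below -0.006 m and contact force between flask and ring above 0.5 N), for 0.1 s.
At the end, for the whole second after the job is handed in: The leaf lies open (over 2.9 rad); the flask sits upright (within 0.2 rad) and centred (8 mm) in the ring, still, held by the fingers, and keeps the ring pressed down more than 18 of its 24 mm with more than 8 N; the robot does not touch the ring (value of joint leaf above 2.9 rad and value of joint ring above 0.018 m and contact force between flask and ring above 8 N and contact force between the fingers and flask above 1 N and contact force between each of the arm, the fingers and ring below 0.5 N and horizontal distance between flask and seat below 0.008 m and z of flask in the frame of seat below -0.006 m and angle between flask's own z axis and vertical below 0.2 rad and linear speed of flask below 0.02 m/s); the arm keeps its last pose, push and grip.
It fails at once if the flask is pressed into the ring with more than 60 N (contact force between flask and ring above 60 N).
It fails at once if the flask is tipped over (angle between flask's own z axis and vertical above 0.8 rad).
It fails at once if a bystander is moved by more than 3 cm (distance of any of beaker, wash_bottle, jar from where it was at the start of the episode above 0.03 m).
It also fails if it takes over 56 s, if anything falls off the work surface, if the arm or the gripper's body presses on something with over 40 N, if the wrist force passes 120 N, or if a joint passes its speed limit or range.

## Working session

There is one attempt and no reset: what is moved stays moved. The work goes in short steps, each a Python script; the robot and the scene stay as the last script left them, time stands still between calls to the robot, and variables do not carry over. Pictures are saved under pics/ and viewed, at most 10 in all, crops included, and the job is handed in when it is done.

```bash
mkdir -p pics; ls; cat > h.py <<'E'
import numpy as np, cv2
from workcell import r, viewer
def snap(n,f):
    d=viewer.grab_frame(n); cv2.imwrite('pics/'+f,d['color'][:,:,::-1]); return d
def ray(d,u,v):
    w=np.array(d['orientation'])@np.linalg.inv(d['camera_matrix'])@[u,v,1]
    return np.array(d['position']),w/np.linalg.norm(w)
def onz(d,u,v,z):
    p,w=ray(d,u,v); return p+w*(z-p[2])/w[2]
def proj(d,P):
    c=np.array(d['camera_matrix'])@(np.array(d['orientation']).T@(np.array(P)-d['position'])); return c[:2]/c[2]
E
python3 - <<'E'
from h import *
import pickle
ds={}
for n in ('scene','top'):
    ds[n]=snap(n,n+'0.png'); print(n,ds[n]['position'],ds[n]['orientation'],ds[n]['camera_matrix'])
pickle.dump(ds,open('d0.pkl','wb')); s=r.sense();print(s['time'],s['ft_force'])
E
```

```text
pics
scene [ 0.1876098  -0.76687308  0.7638512 ] [[ 0.83058575 -0.42387238  0.36119179]
 [-0.55688901 -0.63057082  0.54060621]
 [-0.00139104 -0.65016355 -0.75979301]] [[443.60024141   0.         321.56176551]
 [  0.         443.60024141 241.77708749]
 [  0.           0.           1.        ]]
top [ 0.354029   -0.2556129   1.22123273] [[ 1.49196511e-02 -9.91182156e-01  1.31663730e-01]
 [-9.99885607e-01 -1.51169909e-02 -4.99357410e-04]
 [ 2.48531356e-03 -1.31641218e-01 -9.91294312e-01]] [[546.61495324   0.         321.63136183]
 [  0.         546.61495324 242.69307233]
 [  0.           0.           1.        ]]
0.1 [ 0.65276956  0.01018368 -0.46126462]
```

View pics/scene0.png

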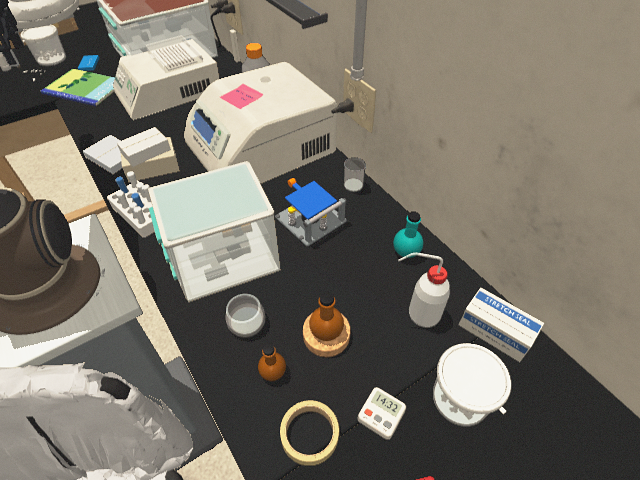

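View pics/top0.png

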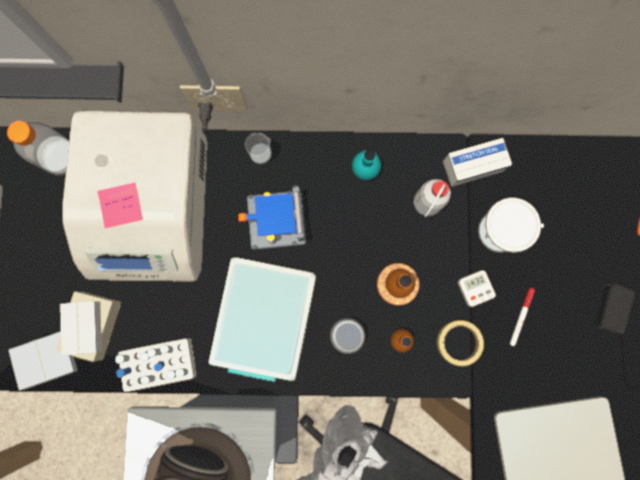

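The scene shows two amber flasks: the larger at scene (326,325) / top (400,283) in a cork ring, and a smaller at scene (272,365) / top (402,341). There is also a turquoise flask at scene (408,240). The larger amber one in the cork ring fits the description. The cradle is at top (275,217), with its knob at (243,217) on the left. One enlarged crop should confirm both.

```bash
python3 - <<'E'
from h import *
t=cv2.imread('pics/top0.png'); s=cv2.imread('pics/scene0.png')
f=lambda im,u,v,w,h:cv2.resize(im[v:v+h,u:u+w],(400,300),interpolation=cv2.INTER_CUBIC)
cv2.imwrite('pics/crop1.png',np.vstack([np.hstack([f(t,225,175,100,75),f(t,370,255,80,60)]),np.hstack([f(s,265,170,100,75),f(s,276,283,120,90)])]))
import pickle
d=pickle.load(open('d0.pkl','rb'))['top']
for n,u,v,z in [('o',275,217,.01),('cork',398,284,.025),('small',402,341,.02),('beaker',259,148,.03),('jar',347,336,.03),('wash',432,197,.1),('box',262,318,.15),('turq',366,165,.03)]: print(n,onz(d,u,v,z).round(3))
E
```

```text
o [ 0.572 -0.15   0.01 ]
cork [ 0.424 -0.425  0.025]
small [ 0.301 -0.433  0.02 ]
beaker [ 0.725 -0.112  0.03 ]
jar [ 0.311 -0.314  0.03 ]
wash [ 0.603 -0.486  0.1  ]
box [ 0.347 -0.143  0.15 ]
turq [ 0.689 -0.353  0.03 ]
```

View pics/crop1.png

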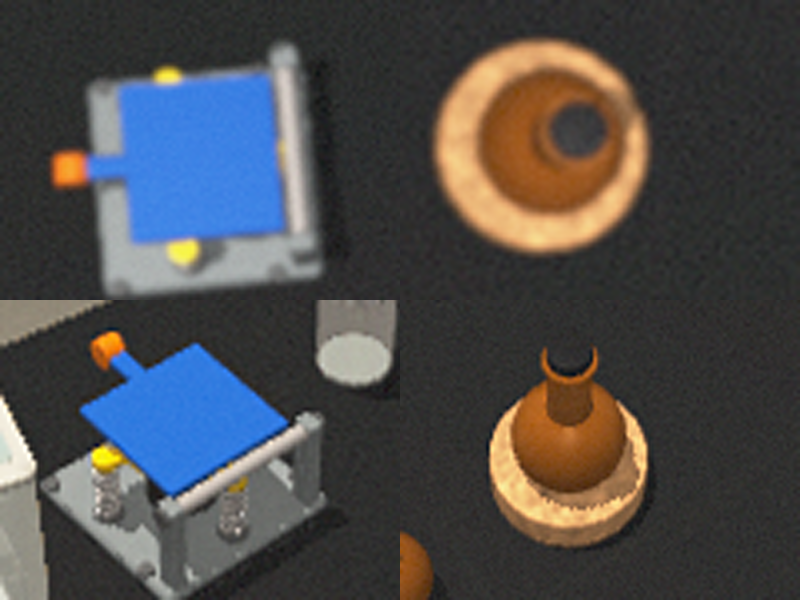

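The crop confirms the large amber flask with its black stopper in the cork ring. The leaf is blue side up, with the orange knob at crop (69,169), the plate corners visible, and the hinge on the -y world side. Next I fit the poses.

```bash
cat > fit.py <<'E'
from h import *
import pickle
from scipy.optimize import least_squares
D=pickle.load(open('d0.pkl','rb')); T,S=D['top'],D['scene']
tc=lambda u,v:(225+u/4,175+v/4); sc=lambda u,v:(265+u/4,170+(v-300)/4)
def lf(x,rad,n,a): # leaf point: along hinge, radius, normal offset
    return np.array([x,-.052+rad*np.cos(a)-n*np.sin(a),.066+rad*np.sin(a)+n*np.cos(a)])
def obs(a):
    k=lf(0,.118,0,a); c=[lf(sx*.043,rr,.003,a) for sx,rr in((1,.09),(-1,.09),(1,.008),(-1,.008))]
    return [(T,tc(69,169),k),(S,sc(107,351),k),
     (T,tc(120,88),c[0]),(T,tc(133,243),c[1]),(S,sc(195,345),c[0]),(S,sc(80,408),c[1]),
     (T,tc(107,293),(-.061,.061,.01)),(T,tc(90,83),(.061,.061,.01)),(T,tc(322,275),(-.061,-.061,.01)),
     (S,sc(288,425),c[2]),(S,sc(170,492),c[3])]
def W(p,q):
    c,s=np.cos(p[2]),np.sin(p[2]); return np.array([p[0]+c*q[0]-s*q[1],p[1]+s*q[0]+c*q[1],q[2]])
res=lambda p:np.concatenate([proj(d,W(p,q))-uv for d,uv,q in obs(p[3])])
if __name__=='__main__':
    o=least_squares(res,[.572,-.15,0,.1],loss='soft_l1'); print(o.x.round(4)); print(o.fun.reshape(-1,2).round(1).tolist())
    fl=onz(T,405.6,281,.132); ck=onz(T,398.5,284.1,.022)
    # scene stopper top ~ crop (572,358) scale 10/3 at (276,283)
    fs=onz(S,276+172/3.333,283+52/3.333,.132); print(fl,ck,fs)
    np.save('cradle.npy',o.x); print('knob',W(o.x,lf(0,.118,0,o.x[3])))
E
python3 fit.py
```

```text
[ 0.566  -0.1536  0.1095  0.0578]
[[1.0, -0.0], [0.1, 0.2], [-0.3, -0.8], [-0.4, 0.0], [0.2, -0.5], [-0.7, 0.3], [-0.4, 0.6], [-0.3, -0.3], [0.3, -0.0], [0.3, -0.2], [-0.2, 1.1]]
[ 0.42426752 -0.42459154  0.132     ] [ 0.42433342 -0.42605357  0.022     ] [ 0.4260893  -0.42794273  0.132     ]
knob [ 0.55881284 -0.08820626  0.07281215]
```

```bash
cat >> h.py <<'E'
def Rdown(yaw,flip=False):  # tool y along (cos yaw, sin yaw)
    y=np.array([np.cos(yaw),np.sin(yaw),0])*(-1 if flip else 1); z=np.array([0,0,-1.]); return np.column_stack([np.cross(y,z),y,z])
def st(m=''):
    s=r.sense(); print(m,round(s['time'],2),np.round(s['tcp_pos'],4),'F',np.round(s['ft_force'],1),'w',round(s['width'],4),'g',round(s['grasp_force'],1),'j6',round(s['joint_positions'][5],2)); return s
E
python3 - <<'E'
from fit import *
p=np.load('cradle.npy'); k=W(p,lf(0,.118,0,p[3]))
for f in (0,1):
    R=Rdown(p[2],f); print(f,np.round(r.solve_ik(k+[0,0,.2],R),2))
f=min((0,1),key=lambda f:abs(r.solve_ik(k+[0,0,.2],Rdown(p[2],f))[5])); R=Rdown(p[2],f)
print(f)
s=r.sense(); r.move_l(np.array(s['tcp_pos'])+[0,0,.2],velocity=.3)
r.movep(k+[0,0,.25],R); r.move_gripper(.045)
r.move_l(k+[0,0,.03],velocity=.25); st('above')
snap('wrist','w1.png'); snap('scene','s1.png')
a,b=cv2.imread('pics/w1.png'),cv2.imread('pics/s1.png')
cv2.imwrite('pics/m1.png',np.hstack([cv2.resize(a,(400,300)),cv2.resize(b[120:270,220:420],(400,300))]))
E
```

```text
0 [-0.16  0.21  0.15  1.51  0.    1.3 ]
1 [-0.16  0.21  0.15  1.51  0.   -1.84]
0
above 4.98 [ 0.5596 -0.0884  0.1042] F [-0.8  0.9  0.2] w 0.0451 g 0.0 j6 1.3
```

View pics/m1.png

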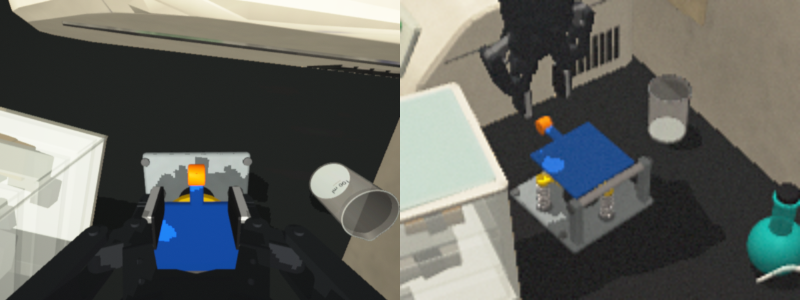

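The knob (left image, 197,174) is centred between the fingertips at (152,205) and (243,205). I'll descend, pinch it and swing the leaf.

```bash
python3 - <<'E'
from fit import *
p=np.load('cradle.npy'); a0=p[3]; off=np.array([0,0,-.017]); K=lambda a:W(p,lf(0,.118,0,a))+off
r.move_l(K(a0),velocity=.08,f_stop=8); st('at'); r.move_gripper(.0,30); st('grip')
for i,a in enumerate(np.linspace(a0,3.13,13)[1:]):
    r.move_l(K(a),velocity=.12)
    if i%3==2: st('a%.2f'%a)
snap('wrist','w2.png'); snap('scene','s2.png')
a,b=cv2.imread('pics/w2.png'),cv2.imread('pics/s2.png')
cv2.imwrite('pics/m2.png',np.hstack([cv2.resize(a,(400,300)),cv2.resize(b[120:270,250:450],(400,300))]))
E
```

```text
at 5.82 [ 0.559  -0.0882  0.056 ] F [-0.5 -0.5  0.4] w 0.0451 g 0.0 j6 1.3
grip 6.19 [ 0.5598 -0.0882  0.0565] F [3.3 1.  0.9] w 0.0129 g 33.0 j6 1.3
a0.83 7.39 [ 0.5641 -0.1257  0.1355] F [ 6.8  0.5 -0.6] w 0.0131 g 31.4 j6 1.24
a1.59 8.59 [ 0.5736 -0.2075  0.1666] F [7.7 0.9 1.4] w 0.0135 g 30.0 j6 1.11
a2.36 9.79 [ 0.5832 -0.2892  0.1322] F [ 8.7 -1.9  2.7] w 0.0135 g 32.9 j6 1.0
a3.13 10.99 [ 0.5873 -0.3242  0.0506] F [11.  -7.2  0.6] w 0.0131 g 45.4 j6 0.96
```

View pics/m2.png

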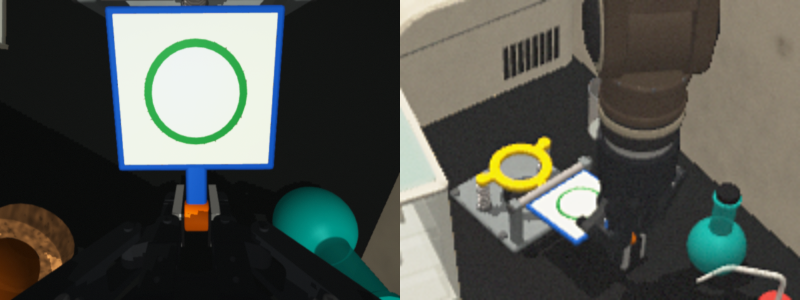

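The leaf is open with its white face and green circle up (left image, 196,90), and the ring is exposed. I'll release it, go to the flask and re-measure the ring from the top camera.

```bash
python3 - <<'E'
from fit import *
p=np.load('cradle.npy'); R=Rdown(p[2])
r.move_gripper(.032); q=np.array(r.sense()['tcp_pos']); r.move_l(q+[0,0,.15],velocity=.3)
F=np.array([.425,-.4258,0])
r.movep(F+[0,0,.22],R); r.move_gripper(.06); r.move_l(F+[0,0,.15],velocity=.2); st('above')
d=snap('top','t3.png'); pickle.dump(d,open('d3.pkl','wb')); w=snap('wrist','w3.png')
a,b=cv2.imread('pics/w3.png'),cv2.imread('pics/t3.png')
cv2.imwrite('pics/m3.png',np.hstack([cv2.resize(a,(400,300)),cv2.resize(b[180:255,230:330],(400,300),interpolation=cv2.INTER_CUBIC)]))
hsv=cv2.cvtColor(b,cv2.COLOR_BGR2HSV)[180:255,230:330]
m=cv2.inRange(hsv,(22,120,80),(36,255,255)); ys,xs=np.nonzero(m)
print(len(xs),(xs.min()+230,xs.max()+230,ys.min()+180,ys.max()+180))
print('pred ring centre px',proj(d,W(p,(0,0,.058))))
E
```

```text
above 13.72 [ 0.425  -0.4257  0.1504] F [ 1.9 -0.4  0.9] w 0.06 g 0.0 j6 0.67
680 (np.int64(258), np.int64(295), np.int64(191), np.int64(240))
pred ring centre px [274.55237989 215.60703419]
```

View pics/m3.png

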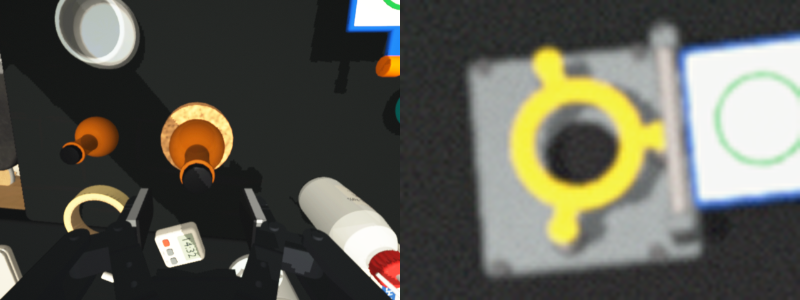

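The neck (197,172) is centred between the fingers, and the ring centre measures about (274.4,216.2) against a predicted (274.6,215.6), which is a good match. Now I grasp and lift.

```bash
python3 - <<'E'
from fit import *
F=np.array([.425,-.4258,0])
print(r.move_l(F+[0,0,.083],velocity=.1,f_stop=8)); r.move_gripper(0,60); st('grip')
r.move_l(F+[0,0,.18],velocity=.12); st('lift')
p=np.load('cradle.npy'); C=W(p,(0,0,0))
r.move_l([C[0],C[1],.18],velocity=.15); st('over')
snap('wrist','w4.png'); snap('scene','s4.png')
a,b=cv2.imread('pics/w4.png'),cv2.imread('pics/s4.png')
cv2.imwrite('pics/m4.png',np.hstack([cv2.resize(a,(400,300)),cv2.resize(b[120:270,220:420],(400,300))]))
E
```

```text
False
grip 15.08 [ 0.4254 -0.4262  0.0838] F [ 0.3 -0.7  4.9] w 0.0249 g 58.4 j6 0.67
lift 16.04 [ 0.4247 -0.4255  0.179 ] F [ 0.7 -0.3 -1.6] w 0.0255 g 59.4 j6 0.67
over 18.23 [ 0.5658 -0.1542  0.18  ] F [-0.6 -0.9 -1.5] w 0.0251 g 59.4 j6 1.2
```

View pics/m4.png

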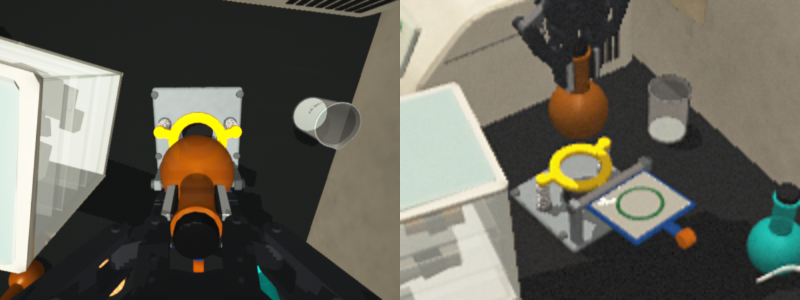

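The flask is held upright above the ring, with the bulb in line with the ring (197,130). Next I lower until contact, then press in steps with force checks.

```bash
python3 - <<'E'
from fit import *
p=np.load('cradle.npy'); C=W(p,(0,0,0))
r.move_l([C[0],C[1],.128],velocity=.12); s=st('near'); f0=s['ft_force'][2]
print(r.move_l([C[0],C[1],.108],velocity=.03,f_stop=3)); r.sleep(.3); s=st('touch'); z0=s['tcp_pos'][2]
r.move_gripper(0,80)
for dz in (.006,.012,.017,.020,.022):
    hit=r.move_l([C[0],C[1],z0-dz],velocity=.02,f_stop=18); s=st('dz%.3f %s'%(dz,hit))
    if hit or s['ft_force'][2]-f0>20: break
snap('wrist','w5.png'); snap('scene','s5.png')
a,b=cv2.imread('pics/w5.png'),cv2.imread('pics/s5.png')
cv2.imwrite('pics/m5.png',np.hstack([cv2.resize(a,(400,300)),cv2.resize(b[120:270,220:420],(400,300))]))
E
```

```text
near 18.92 [ 0.5661 -0.1537  0.1283] F [ 0.2  0.3 -1.1] w 0.0247 g 59.4 j6 1.2
True
touch 19.71 [ 0.5663 -0.1535  0.1148] F [1.7 0.3 3.5] w 0.0252 g 58.5 j6 1.2
dz0.006 False 20.35 [ 0.5662 -0.1536  0.1091] F [1.1 1.4 6.1] w 0.0244 g 78.1 j6 1.2
dz0.012 False 20.8 [ 0.5663 -0.1536  0.1035] F [0.1 1.  9.1] w 0.0241 g 78.0 j6 1.2
dz0.017 False 21.2 [ 0.5665 -0.1536  0.0989] F [-0.4  2.2 10.1] w 0.0243 g 78.0 j6 1.2
dz0.020 False 21.5 [ 0.5666 -0.1536  0.0961] F [-0.2  2.  10.9] w 0.0248 g 78.0 j6 1.2
dz0.022 False 21.75 [ 0.5667 -0.1537  0.0943] F [-1.7  0.8 12.3] w 0.0243 g 78.0 j6 1.2
```

View pics/m5.png

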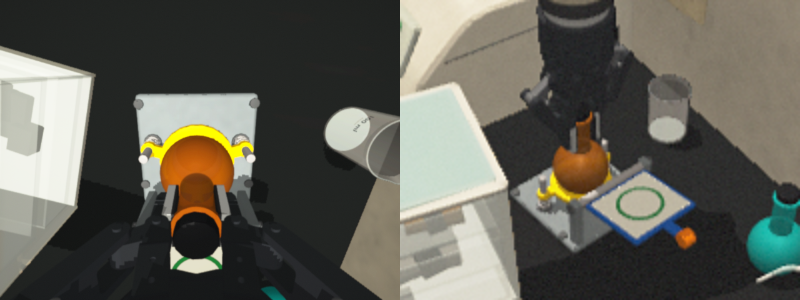

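The ring is clearly down with the flask seated and upright in it, the posts stand proud of the ring, and the leaf is still open. The force rise of 13.4 N corresponds to about 21 mm. One more small press, then hand in.

```bash
python3 - <<'E'
from fit import *
s=r.sense(); q=np.load('cradle.npy')
print(r.move_l([q[0],q[1],.0911],velocity=.015,f_stop=10)); r.sleep(.5)
for _ in range(3): st('hold'); r.sleep(.1)
if 11<r.sense()['ft_force'][2]<35: print(r.job_done())
E
```

```text
False
hold 22.62 [ 0.5667 -0.1537  0.0928] F [ 0.2  2.1 13.7] w 0.0246 g 78.1 j6 1.2
hold 22.72 [ 0.5668 -0.1537  0.0928] F [-0.1  2.1 14.3] w 0.0242 g 78.1 j6 1.2
hold 22.82 [ 0.5667 -0.1537  0.0927] F [-1.2  1.5 12.9] w 0.0243 g 78.1 j6 1.2
the job is handed in; nothing more can be done
None
```

The job is handed in at about 23 s, with no verdict reported back: the leaf lies open white side up, and the flask is still gripped upright in the yellow ring, pressed about 22–23 mm down (from force and travel) at roughly 14–15 N.

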